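# Open the push-to-open supply cabinet in the storeroom

### The job

Open the white cabinet with the green door without gripping anything: with your fingertips push the door in near the yellow dot on its free edge until the catch lets go and it springs ajar, then put the fingers behind its free edge and swing it wide open, about square to the cabinet. Push gently, do not pinch or lift anything, keep the blue door of the grey cabinet shut, and leave the things standing around where they are; finish clear of everything.

Things in the scene. Friction and masses are not known exactly. Their poses are not given: they have to be found in the camera images.
- white_cabinet: White push-to-open cabinet, fixed to the bench, 180 deep (x) x 220 wide (y) x 200 high; origin at the centre of its underside, its front (the green door) looks to its own -x. A low thing (up to 26 high) lies on the rear half of its roof. Its place is swapped at random with the grey one.
- green_door (a joint): Green door angle (rad): 0 shut, grows as the free edge swings out to the cabinet's -x, stop at 1.75. Pushed in it goes to a stop at -0.03 (6 mm at the free edge). About 4 N near the free edge, 4 mm or more inward, releases the catch for good; as the finger backs off a spring carries the door to about 0.42 to 0.5. From there it swings freely (under 1 N) and stays where it is left.
- green_door_hinge (a point): Point on the upright hinge axis (door's left end seen from the robot), at the door's top edge, 196 over the bench, 4 below the roof. Turns with the door: +y runs from free edge to hinge, -x is outward. Panel: own y from 0 to -210, own x from -16 (front face) to 0 (back face), 190 high. Shut, it stands 7 mm off the cabinet front.
- green_door_edge (a point): Top corner of the door's back face at its free edge (own y = -210, x = 0 from the hinge point), turns with the door. Fingers go in behind here from above once it is ajar (gap there about 85 mm). Catch parts on the back lie 90 mm below, clear of fingers that reach less than 70 below the top.
- green_door_dot (a point): Centre of the yellow dot (18 diameter) on the green door's front face, where to push, towards its +x: 185 from the hinge axis, 25 from the free edge, 31 below the top edge. Turns with the door. On each roof a second yellow dot (12 diameter) marks the catch side, steel plates the hinge side.
- grey_cabinet: Grey push-to-open cabinet, fixed to the bench, 180 deep (x) x 220 wide (y) x 200 high; origin at the centre of its underside, its front (the blue door) looks to its own -x. A low thing (up to 26 high) lies on the rear half of its roof. Same build as the white one; leave it shut.
- blue_door (a joint): Angle of the blue door (rad), 0 shut; same catch: it must stay shut and not be pushed in.
- spray_red: Bystander: red trigger spray bottle, 68 diameter, 208 high, origin at the centre of its underside.
- spray_teal: Bystander: teal trigger spray bottle, 68 diameter, 208 high, origin at the centre of its underside.
- white_bottle: Bystander: white bottle, 56 diameter, 130 high, origin at the centre of its underside.
- twine_jar: Bystander: amber glass jar with steel lid, 84 diameter, 120 high, origin at the centre of its underside.
- black_tub: Bystander: black lidded tub, 172 x 132 x 102 high, origin at the centre of its underside.
- carton: Bystander: small cardboard carton, 90 x 70 x 50 high, near the robot, origin at the centre of its underside.
- tape_roll: Bystander: orange roll of tape, 80 diameter, 24 high, lying on the roof of the white cabinet, origin at the centre of its underside.
- polish_tin: Bystander: aluminium tin, 70 diameter, 26 high, on the roof of the grey cabinet, origin at the centre of its underside.

How it is judged:
By the outcome, as a careful person would: the job done as asked, in the order asked, and still so for the second after the job is handed in, with the robot touching nothing.
It also fails if it takes over 51 s, if anything falls off the work surface, if the arm or the gripper's body presses on something with over 40 N, if the wrist force passes 120 N, or if a joint passes its speed limit or range.

### The arm

A 6-joint arm with a two-finger parallel gripper is mounted at the origin on the work surface. World frame = base frame: x ahead of the robot, y to its left, z up, the work surface at z = 0. Lengths are in m, angles in rad, forces in N, time in s.
With the tool pointing down it reaches from about 0.25 to 0.775 m from the base axis. Payload 4 kg.
Tool frame: the origin (TCP) lies at the very end of the fingers, on their centre line; the grasp point (between the pads) lies 19 mm behind it; z points along the fingers, y is the direction in which the jaws open and shut (so a half turn about z gives the same grasp; the last joint's range is limited). The gripper opens to 94 mm and grips with 3 to 60 N. Pads are 16 mm wide; open, the fingers measure 119 mm over their backs; the gripper's body (75 mm by 177 mm) begins 78 mm behind the grasp point.
Start: joints at [-1.28, 0.087, 1.371, -0, 1.684, -0.103], TCP at [0.211, -0.508, 0.206] pointing down, gripper open.
Joint ranges: [-3.1, 3.1], [-0.76, 2.03], [0.27, 2.55], [-1.08, 4.22], [0.17, 2.65], [-2.57, 2.57]. Speed limits (rad/s): [2.79, 2.79, 3.14, 3.14, 3.14, 3.14].

### API

Orientations are given as a unit quaternion [w, x, y, z].
In Python, from plant import env, viewer gives the robot as it stands.
- The arm moves only by the tool drive_tool, never from a script. Its argument "deltas" is a list of rows, each an object of numbers: "grip": the closure in counts, from 0 (fully open) to 255 (shut); "dx", "dy", "dz": the shift along the tool's x, y, z in mm; "turn": the turn about the tool's z in rad. A call has 1 to 12 rows; each row shifts and turns the pose as measured when the row begins, along the tool's axes as they then stand; what a row does not reach is not made up. A row lasts 1/8 s, in which the tool goes at most 62.5 mm and 10.7 degrees, less where a joint would pass 70% of its speed; a pose out of reach is approached as far as the arm can. A call with a gripper value outside its range is refused whole. The fingers move at their own pace and stop on an object; "squeeze" is the grip in N (left out, the last holds). Time passes only in rows, so rows that do not move let the fingers close. It gives the time, the measured TCP pose, the force and the opening at its end, in the units of the state.
- env.get_state(): the state, without advancing time (a new reading comes with each control period).
- viewer.get_image(name): name is "side" or "top" or "wrist"; returns the picture (400x640x3 uint8, blue, green, red); there is no depth.
- viewer.camera_params(name): a dict with "K" (3x3 intrinsics, pixels), "origin" and "rotation" of the camera in the world. Camera axes: x right, y down, z forward; pixel columns grow to the right and rows downward; lengths in m; the calibration is good to about 2 mm. The wrist camera is an equidistant fisheye: a pixel r from the principal point sees the ray r / f radians off the axis. A picture is of the moment at which its call begins: read the wrist's pose just before it. camera_params takes no time and is no camera call; for the wrist camera it gives the pose at the moment of the call.
- env.job_done(): hands the job in, once; it reports no verdict.
The state is a dict: "t": time; "joint_positions": joint angles; "joint_velocities": joint speeds; "effort": joint torques, N m; "tool_pos": TCP position; "tcp_rot": TCP orientation; "ft_force": force on the tool from outside, world axes, zero at the start; "wrist_torque": the same for the moment, N m; "width": opening from 0.0 (shut) to 1.0 (fully open).
Only numpy, scipy, OpenCV 4.12 (cv2) and the standard library are available. Lean on these libraries where they do the work, as an engineer would, in place of code of your own. Each camera call takes 0.05 s, during which the arm holds its last target.

## Working session

There is one attempt and no reset: what is moved stays moved. The work goes in short steps, Python scripts to look and compute and a tool call to move; the robot and the scene stay as the last step left them, time stands still between calls to the robot, and variables do not carry over. Pictures are saved under pics/ and viewed, and the job is handed in when it is done.

Besides the shell and the picture viewer there is one more tool, called after "Request:" in YAML: its name, and indented under it one key for each argument. drive_tool: Moves the arm, as the interface text tells. Its arguments: {"type":"object","properties":{"deltas":{"type":"array"},"squeeze":{"type":"number"}},"required":["deltas"]}

```bash
mkdir -p pics; ls; python3 - <<'E'
from plant import env, viewer
import cv2
s=env.get_state();print({k:s[k] for k in('t','tool_pos','tcp_rot','ft_force','width')})
for n in("side","top","wrist"):
    p=viewer.camera_params(n);print(n,p)
    cv2.imwrite(f"pics/{n}0.png",viewer.get_image(n))
E
```

```text
pics
{'t': 0.0, 'tool_pos': array([ 0.21084299, -0.50737949,  0.20429187]), 'tcp_rot': array([-1.10636726e-03,  9.80678862e-01,  1.95621387e-01, -1.33024086e-04]), 'ft_force': array([ 0.61240212, -0.83947903, -0.93319263]), 'width': 1.0003529332354744}
side {'K': array([[459.15926268,   0.        , 315.03727998],
       [  0.        , 459.15926268, 196.27258422],
       [  0.        ,   0.        ,   1.        ]]), 'origin': array([-0.62356293, -0.40861102,  1.10671283]), 'rotation': array([-0.35632766,  0.73585302, -0.51738006,  0.2527228 ])}
top {'K': array([[360.96340862,   0.        , 320.06353789],
       [  0.        , 360.96340862, 204.37999999],
       [  0.        ,   0.        ,   1.        ]]), 'origin': array([ 0.333712  , -0.01584044,  1.34856857]), 'rotation': array([-0.06288504,  0.70727999, -0.7018254 ,  0.05693506])}
wrist {'K': array([[309.70691629,   0.        , 316.36647037],
       [  0.        , 309.70691629, 201.80598731],
       [  0.        ,   0.        ,   1.        ]]), 'origin': array([ 0.28739229, -0.47575315,  0.38437562]), 'rotation': array([ 0.11818604,  0.8232109 , -0.54950419, -0.0800064 ])}
```

View pics/side0.png

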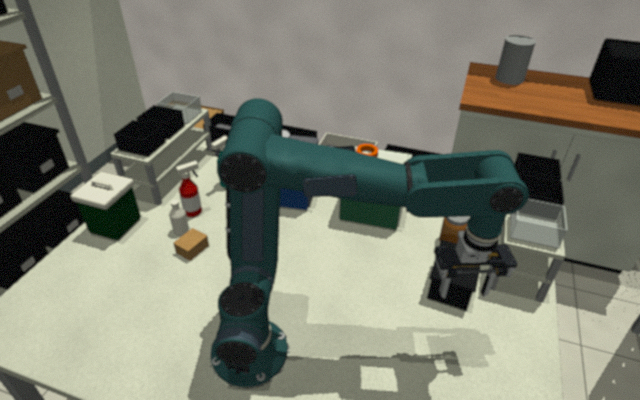

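View pics/top0.png

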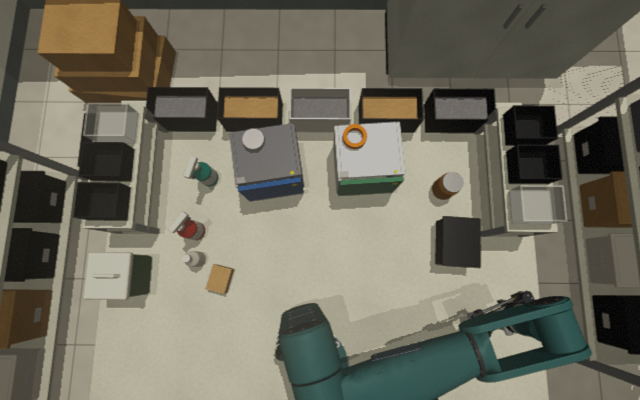

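View pics/wrist0.png

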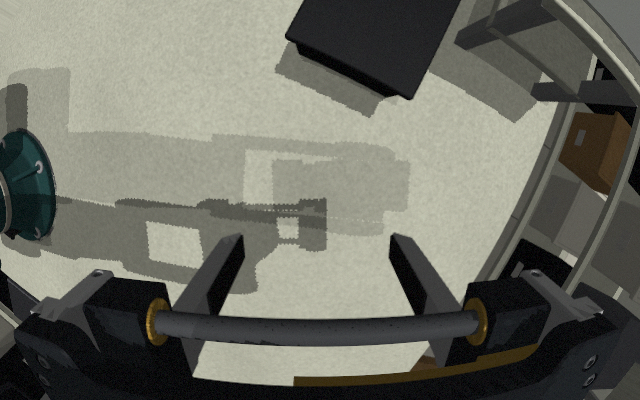

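The top view shows the white cabinet's roof at about (336-403, 123-180), with the green door strip below it and a catch-side dot near (401,173). The grey cabinet is to its left (232-300), the tub at (458,242) and the jar at (447,186). Next I'll measure from this picture.

```bash
cat > h.py <<'E'
import numpy as np, cv2
from scipy.spatial.transform import Rotation as R
from plant import env, viewer
def rot(q): return R.from_quat(np.r_[q[1:],q[0]]).as_matrix()
def ray(p,uv):
    K=p['K'];d=np.array([(uv[0]-K[0,2])/K[0,0],(uv[1]-K[1,2])/K[1,1],1.]);return rot(p['rotation'])@d
def plane(p,uv,z):
    d=ray(p,uv);o=np.array(p['origin']);return o+d*(z-o[2])/d[2]
def proj(p,X):
    c=rot(p['rotation']).T@(np.array(X)-p['origin']);return (p['K']@c)[:2]/c[2]
E
python3 - <<'E'
from h import *
im=cv2.imread('pics/top0.png')
c=im[110:205,220:415];cv2.imwrite('pics/crop0.png',cv2.resize(c,None,fx=4,fy=4,interpolation=cv2.INTER_CUBIC))
p=viewer.camera_params('top')
for n,uv in dict(a=(336,123),b=(401,122),c=(404,177),d=(336,181)).items(): print(n,plane(p,uv,.2))
h=cv2.cvtColor(im,cv2.COLOR_BGR2HSV)
for nm,lo,hi in(('green',(45,60,30),(90,255,255)),('yellow',(22,120,120),(35,255,255)),('blue',(100,100,40),(125,255,255))):
    m=cv2.inRange(h,lo,hi);m[:,:220]=0;m[:110]=0;m[220:]=0;m[:,420:]=0
    for k in cv2.findContours(m,0,2)[0]:
        if cv2.contourArea(k)>3: print(nm,cv2.contourArea(k),cv2.minAreaRect(k),cv2.boundingRect(k))
E
```

```text
a [ 0.80796565 -0.05647827  0.2       ]
b [ 0.81263997 -0.27438883  0.2       ]
c [ 0.62306037 -0.27859189  0.2       ]
d [ 0.6082071  -0.05666723  0.2       ]
green 265.5 ((371.0436706542969, 181.2711181640625), (6.612057685852051, 62.296504974365234), 86.76029968261719) (340, 177, 63, 10)
yellow 5.5 ((291.75, 172.25001525878906), (2.8284268379211426, 2.1213202476501465), 45.0) (290, 171, 4, 4)
blue 221.0 ((269.1155700683594, 183.75144958496094), (4.561715602874756, 63.103736877441406), 81.25383758544922) (238, 177, 63, 14)
```

View pics/crop0.png

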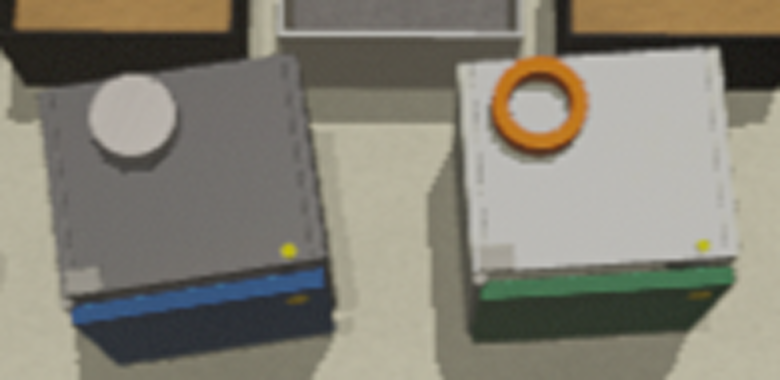

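```bash
python3 - <<'E'
from h import *
p=viewer.camera_params('top')
f=lambda u,v,z:plane(p,(220+u/4-.375,110+v/4-.375),z)[:2]
P={k:f(*c) for k,c in dict(BL=(458,65,.2),BR=(719,48,.2),FR=(735,257,.2),FL=(473,275,.2),dbl=(480,284,.196),dfl=(481,300,.196),dbr=(733,266,.196),dfr=(735,284,.196),dotroof=(703,246,.2),dot=(700,295,.165)).items()}
for k in P: print(k,P[k].round(4))
for a,b in(('BL','BR'),('FL','FR'),('dfl','dfr'),('FL','BL'),('FR','BR'),('dbl','dbr')):
    d=P[b]-P[a];print(a,b,np.hypot(*d),np.degrees(np.arctan2(d[1],d[0])))
E
```

```text
BL [ 0.7978 -0.0502]
BR [ 0.8139 -0.269 ]
FR [ 0.6336 -0.2769]
FL [ 0.617  -0.0628]
dbl [ 0.6105 -0.0687]
dfl [ 0.5971 -0.0695]
dbr [ 0.627  -0.2759]
dfr [ 0.6119 -0.2771]
dotroof [ 0.6427 -0.251 ]
dot [ 0.6097 -0.2545]
BL BR 0.21937975081805183 -85.7707964867531
FL FR 0.21472746703652748 -85.5913504290068
dfl dfr 0.2081327974531574 -85.92881210735187
FL BL 0.1811517559403709 3.981741630887945
FR BR 0.18055939703369778 2.504055728114608
dbl dbr 0.20789546945123188 -85.45001643293585
```

The white cabinet's yaw is about 4°. The hinge is near (0.611, -0.067), the free edge near (0.626, -0.276) and the dot near (0.608, -0.254, 0.165). I'll turn the tool to line up with the cabinet, shut the fingers and go to just in front of the dot.

Request:
drive_tool:
  deltas:
    - {"turn": 0.16, "grip": 255}
    - {"turn": 0.165, "grip": 255}
    - {"dx": 35, "dy": -22, "grip": 255}
    - {"dx": 35, "dy": -22, "grip": 255}
    - {"dx": 35, "dy": -22, "grip": 255}
    - {"dx": 35, "dy": -22, "grip": 255}
    - {"dx": 35, "dy": -22, "grip": 255}
    - {"dx": 35, "dy": -22, "grip": 255}
    - {"dx": 35, "dy": -22, "grip": 255}
    - {"dx": 35, "dy": -22, "grip": 255}
    - {"dx": 0, "dy": 0, "grip": 255}
  squeeze: 5

```text
invalid input
```

Request:
drive_tool:
  deltas:
    - {"dx": 0, "dy": 0, "dz": 0, "turn": 0.16, "grip": 255}
    - {"dx": 0, "dy": 0, "dz": 0, "turn": 0.165, "grip": 255}
    - {"dx": 35, "dy": -22, "dz": 0, "turn": 0, "grip": 255}
    - {"dx": 35, "dy": -22, "dz": 0, "turn": 0, "grip": 255}
    - {"dx": 35, "dy": -22, "dz": 0, "turn": 0, "grip": 255}
    - {"dx": 35, "dy": -22, "dz": 0, "turn": 0, "grip": 255}
    - {"dx": 35, "dy": -22, "dz": 0, "turn": 0, "grip": 255}
    - {"dx": 35, "dy": -22, "dz": 0, "turn": 0, "grip": 255}
    - {"dx": 0, "dy": 0, "dz": 0, "turn": 0, "grip": 255}
  squeeze: 5

```text
t: 1.27
tool_pos: [0.4174, -0.3584, 0.1999]
tcp_rot: [-0.004, 1.0, 0.027, -0.002]
ft_force: [-1.0, 0.2, -0.0]
width: 0.078
```

Request:
drive_tool:
  deltas:
    - {"dx": 35, "dy": -24, "dz": 0, "turn": -0.015, "grip": 255}
    - {"dx": 35, "dy": -24, "dz": 0, "turn": 0, "grip": 255}
    - {"dx": 35, "dy": -24, "dz": 0, "turn": 0, "grip": 255}
    - {"dx": 25, "dy": -20, "dz": 15, "turn": 0, "grip": 255}
    - {"dx": 0, "dy": 0, "dz": 20, "turn": 0, "grip": 255}
    - {"dx": 0, "dy": 0, "dz": 0, "turn": 0, "grip": 255}

```text
t: 2.02
tool_pos: [0.5405, -0.2597, 0.1621]
tcp_rot: [-0.004, 0.999, 0.032, -0.005]
ft_force: [-0.1, 0.3, -0.4]
width: 0.002
```

```bash
python3 - <<'E'
from h import *
s=env.get_state();p=viewer.camera_params('wrist')
im=viewer.get_image('wrist');cv2.imwrite('pics/w1.png',im);cv2.imwrite('pics/side1.png',viewer.get_image('side'))
cv2.imwrite('pics/top1.png',cv2.resize(viewer.get_image('top')[110:260,220:480],None,fx=3,fy=3,interpolation=2))
print(s['t'],s['tool_pos'],s['tcp_rot'],s['ft_force'],s['width'])
E
```

```text
2.025 [ 0.5404857  -0.25972996  0.16210458] [-0.00368153  0.99947165  0.03193723 -0.00478351] [-0.0527117   0.26556181 -0.38525135] 0.002266888181950662
```

View pics/w1.png

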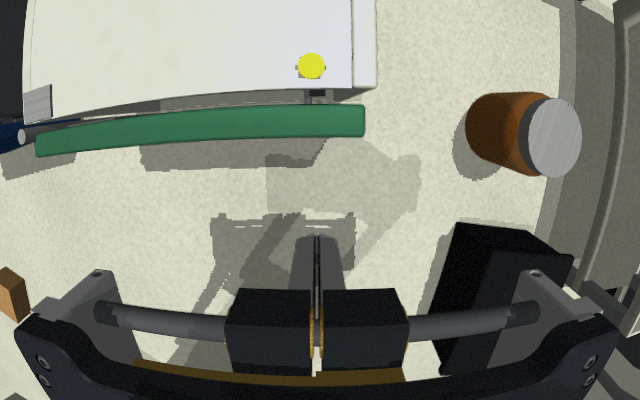

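View pics/top1.png

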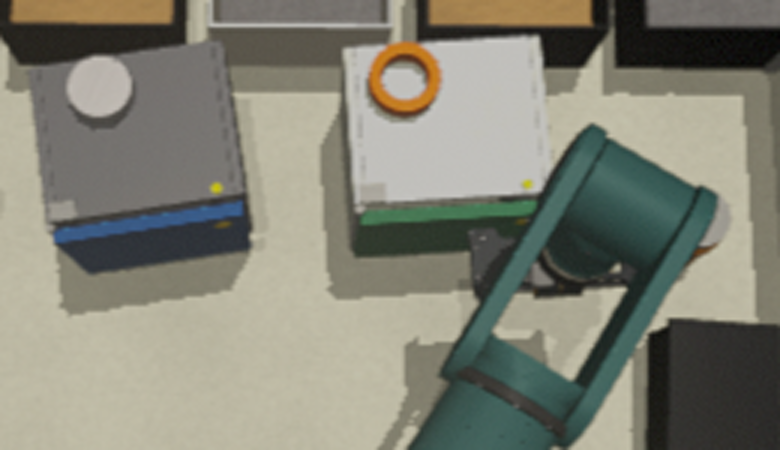

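The wrist view shows the door's top strip: free end at about (364,105)-(365,136), hinge end at about (35,137)-(37,157). The fingers stand below it in the picture, near (317,240). Next I'll measure more precisely by casting fisheye rays.

```bash
cat >> h.py <<'E'
def fray(p,uv):
    K=p['K'];a=np.array([uv[0]-K[0,2],uv[1]-K[1,2]])/K[0,0];r=np.hypot(*a)
    return rot(p['rotation'])@np.r_[a/r*np.sin(r),np.cos(r)]
def fplane(p,uv,z):
    d=fray(p,uv);o=np.array(p['origin']);return (o+d*(z-o[2])/d[2])[:2]
E
python3 - <<'E'
from h import *
p=viewer.camera_params('wrist')
for n,uv,z in(('edge back',(364,105),.196),('edge front top',(365,136),.196),('hinge back',(35,137),.196),('hinge front',(37,157),.196),('roofdot',(312,66),.2),('roof FR',(376,88),.2)):
    print(n,fplane(p,uv,z).round(4))
E
```

```text
edge back [ 0.6301 -0.2777]
edge front top [ 0.6151 -0.2794]
hinge back [ 0.6137 -0.0675]
hinge front [ 0.6    -0.0681]
roofdot [ 0.6464 -0.2519]
roof FR [ 0.6385 -0.2822]
```

Request:
drive_tool:
  deltas:
    - {"dx": 20, "dy": 0, "dz": 3, "turn": 0, "grip": 255}
    - {"dx": 20, "dy": 0, "dz": 3, "turn": 0, "grip": 255}
    - {"dx": 8, "dy": 0, "dz": 0, "turn": 0, "grip": 255}
    - {"dx": 0, "dy": 0, "dz": 0, "turn": 0, "grip": 255}

```text
t: 2.68
tool_pos: [0.5905, -0.2615, 0.1646]
tcp_rot: [0.0, 1.0, 0.029, 0.001]
ft_force: [-0.8, -0.1, 0.9]
width: 0.001
```

Request:
drive_tool:
  deltas:
    - {"dx": 0, "dy": -5, "dz": 6, "turn": 0, "grip": 255}
    - {"dx": 4, "dy": -1, "dz": 0, "turn": 0, "grip": 255}
    - {"dx": 4, "dy": 0, "dz": 0, "turn": 0, "grip": 255}
    - {"dx": 0, "dy": 0, "dz": 0, "turn": 0, "grip": 255}

```text
t: 3.18
tool_pos: [0.5973, -0.255, 0.1591]
tcp_rot: [0.0, 1.0, 0.029, 0.001]
ft_force: [0.0, 0.1, -0.1]
width: 0.003
```

Request:
drive_tool:
  deltas:
    - {"dx": 3, "dy": 0, "dz": 0, "turn": 0, "grip": 255}
    - {"dx": 3, "dy": 0, "dz": 0, "turn": 0, "grip": 255}

```text
t: 3.42
tool_pos: [0.6029, -0.2548, 0.1593]
tcp_rot: [0.0, 1.0, 0.029, 0.0]
ft_force: [-4.1, -1.0, 1.4]
width: 0.007
```

Request:
drive_tool:
  deltas:
    - {"dx": 2, "dy": 0, "dz": 0, "turn": 0, "grip": 255}

```text
t: 3.55
tool_pos: [0.6037, -0.2548, 0.1593]
tcp_rot: [0.0, 1.0, 0.028, -0.001]
ft_force: [-4.9, -1.1, 1.8]
width: 0.006
```

Request:
drive_tool:
  deltas:
    - {"dx": 3, "dy": 0, "dz": 0, "turn": 0, "grip": 255}

```text
t: 3.68
tool_pos: [0.6054, -0.2548, 0.1593]
tcp_rot: [0.0, 1.0, 0.028, -0.003]
ft_force: [-6.4, -0.8, 1.8]
width: 0.004
```

Request:
drive_tool:
  deltas:
    - {"dx": 3, "dy": 0, "dz": 0, "turn": 0, "grip": 255}

```text
t: 3.8
tool_pos: [0.6071, -0.2548, 0.1593]
tcp_rot: [0.0, 1.0, 0.028, -0.005]
ft_force: [-4.2, -0.3, 1.7]
width: 0.004
```

Request:
drive_tool:
  deltas:
    - {"dx": 2, "dy": 0, "dz": 0, "turn": 0, "grip": 255}

```text
t: 3.92
tool_pos: [0.6071, -0.2548, 0.1593]
tcp_rot: [-0.0, 1.0, 0.028, -0.007]
ft_force: [-8.8, -0.0, 2.8]
width: 0.004
```

The door has reached its stop: no further motion and 8.8 N. The force also dropped just before that, which suggests the catch let go. I'll back off and see whether the door follows.

Request:
drive_tool:
  deltas:
    - {"dx": -5, "dy": 0, "dz": 0, "turn": 0, "grip": 255}
    - {"dx": -15, "dy": 0, "dz": 0, "turn": 0, "grip": 255}
    - {"dx": -25, "dy": 0, "dz": 0, "turn": 0, "grip": 255}
    - {"dx": -30, "dy": 0, "dz": 0, "turn": 0, "grip": 255}
    - {"dx": -40, "dy": 0, "dz": 0, "turn": 0, "grip": 255}
    - {"dx": -40, "dy": 0, "dz": 0, "turn": 0, "grip": 255}
    - {"dx": 0, "dy": 0, "dz": -40, "turn": 0, "grip": 255}
    - {"dx": 0, "dy": 0, "dz": -40, "turn": 0, "grip": 255}
    - {"dx": 0, "dy": 0, "dz": -10, "turn": 0, "grip": 255}
    - {"dx": 0, "dy": 0, "dz": 0, "turn": 0, "grip": 255}

```text
t: 5.18
tool_pos: [0.4501, -0.2614, 0.2469]
tcp_rot: [-0.002, 1.0, 0.028, -0.004]
ft_force: [-0.4, -0.2, -0.2]
width: 0.004
```

```bash
python3 - <<'E'
from h import *
p=viewer.camera_params('wrist')
im=viewer.get_image('wrist');cv2.imwrite('pics/w2.png',im)
np.save('w2.npy',p,allow_pickle=True)
cv2.imwrite('pics/top2.png',cv2.resize(viewer.get_image('top')[110:260,220:480],None,fx=3,fy=3,interpolation=2))
E
```

```text
(no output)
```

View pics/w2.png

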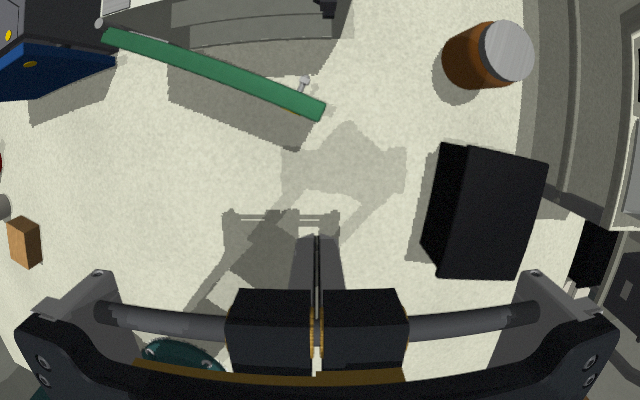

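View pics/top2.png

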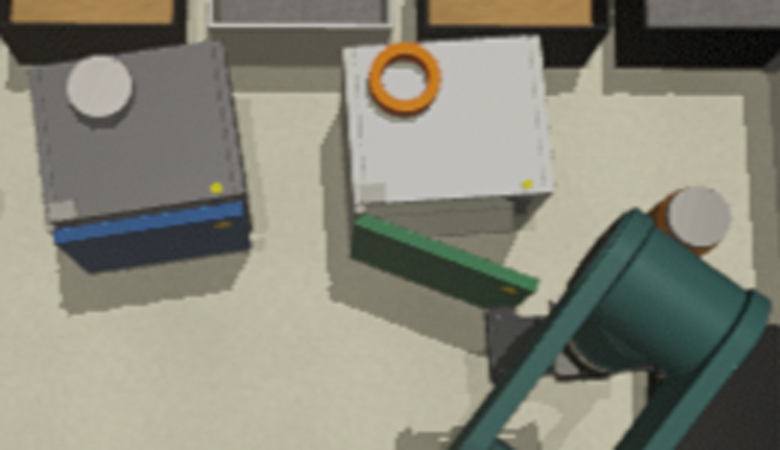

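The door is ajar: in the wrist view its free end is at about (326,103)-(318,121) and its hinge end at (108,28). The blue door is still shut. Next I'll measure the door angle.

```bash
python3 - <<'E'
from h import *
p=np.load('w2.npy',allow_pickle=True).item()
a=fplane(p,(326,103),.196);b=fplane(p,(318,121),.196);h=fplane(p,(110,28),.196);c=fplane(p,(102,38),.196)
print('edge back',a,'front',b,'hinge',h,c)
d=a-h;print(np.hypot(*d),np.degrees(np.arctan2(d[1],d[0])))
t=viewer.camera_params('top')
f=lambda u,v:plane(t,(220+u/3-.33,110+v/3-.33),.196)[:2]
print(f(538,281),f(534,293),f(368,216),f(358,226))
H=np.array([.612,-.067]);print('angle',np.arctan2(*( (H-a)))) 
E
```

```text
edge back [ 0.54019956 -0.26285836] front [ 0.52648956 -0.25777624] hinge [ 0.61064176 -0.07359862] [ 0.60276363 -0.06508058]
0.2019439349534982 -110.4151939893301
[ 0.5363465  -0.26067093] [ 0.52319976 -0.2559987 ] [ 0.60704883 -0.07754669] [ 0.59580314 -0.06663479]
angle 0.3513804818060853
```

Request:
drive_tool:
  deltas:
    - {"dx": 35, "dy": -1, "dz": 0, "turn": 0, "grip": 255}
    - {"dx": 35, "dy": -1, "dz": 0, "turn": 0, "grip": 255}
    - {"dx": 35, "dy": -1, "dz": 0, "turn": 0, "grip": 255}
    - {"dx": 33, "dy": -2, "dz": 0, "turn": 0, "grip": 255}
    - {"dx": 0, "dy": 0, "dz": 0, "turn": 0, "grip": 255}

```text
t: 5.9
tool_pos: [0.5893, -0.2465, 0.2327]
tcp_rot: [-0.007, 1.0, 0.028, -0.012]
ft_force: [-0.0, 0.2, -0.2]
width: 0.006
```

Request:
drive_tool:
  deltas:
    - {"dx": 0, "dy": 3, "dz": 15, "turn": 0, "grip": 255}
    - {"dx": 0, "dy": 3, "dz": 20, "turn": 0, "grip": 255}
    - {"dx": 0, "dy": 0, "dz": 20, "turn": 0, "grip": 255}
    - {"dx": 0, "dy": 0, "dz": 20, "turn": 0, "grip": 255}
    - {"dx": 0, "dy": 0, "dz": 0, "turn": 0, "grip": 255}

```text
t: 6.52
tool_pos: [0.5811, -0.2521, 0.1481]
tcp_rot: [-0.009, 0.999, 0.026, -0.016]
ft_force: [-0.3, 0.1, -0.2]
width: 0.003
```

```bash
cat > wp.py <<'E'
from h import *
s=env.get_state();c=s['tool_pos'];M=rot(s['tcp_rot']);print(c,M.round(3).tolist())
H=np.array([.612,-.068])
cur=c
import sys
for th in [.435,.5,.6,.7,.8,.9,1.0,1.1,1.2,1.3,1.4,1.5,1.57]:
    a=np.radians(-85.6)-th;u=np.array([np.cos(a),np.sin(a)]);n=np.array([-u[1],u[0]])
    P=np.r_[H+.188*u+.0125*n,.15]
    print(th,P.round(3),(M.T@(P-cur)*1000).round(1));cur=P
E
python3 wp.py
```

```text
[ 0.58112088 -0.25211569  0.14807218] [[0.998, 0.053, -0.033], [0.053, -0.998, 0.017], [-0.032, -0.018, -0.999]]
0.435 [ 0.558 -0.248  0.15 ] [-23.1  -4.9  -1.1]
0.5 [ 0.546 -0.245  0.15 ] [-11.4  -4.5   0.5]
0.6 [ 0.529 -0.237  0.15 ] [-16.9  -8.4   0.7]
0.7 [ 0.512 -0.228  0.15 ] [-15.9 -10.    0.7]
0.8 [ 0.497 -0.217  0.15 ] [-14.9 -11.5   0.7]
0.9 [ 0.483 -0.205  0.15 ] [-13.6 -13.    0.7]
1.0 [ 0.47  -0.191  0.15 ] [-12.3 -14.3   0.7]
1.1 [ 0.458 -0.177  0.15 ] [-10.8 -15.4   0.6]
1.2 [ 0.448 -0.161  0.15 ] [ -9.2 -16.4   0.6]
1.3 [ 0.44  -0.144  0.15 ] [ -7.5 -17.3   0.6]
1.4 [ 0.433 -0.126  0.15 ] [ -5.8 -17.9   0.5]
1.5 [ 0.428 -0.108  0.15 ] [ -3.9 -18.4   0.5]
1.57 [ 0.426 -0.095  0.15 ] [ -1.7 -13.1   0.3]
```

Request:
drive_tool:
  deltas:
    - {"dx": -12, "dy": -2, "dz": 0, "turn": 0, "grip": 255}
    - {"dx": -12, "dy": -3, "dz": 0, "turn": 0, "grip": 255}
    - {"dx": -11, "dy": -5, "dz": 0, "turn": 0, "grip": 255}
    - {"dx": -17, "dy": -8, "dz": 1, "turn": 0, "grip": 255}
    - {"dx": -16, "dy": -10, "dz": 1, "turn": 0, "grip": 255}

```text
t: 7.15
tool_pos: [0.5088, -0.2281, 0.1508]
tcp_rot: [-0.008, 1.0, 0.025, -0.014]
ft_force: [-0.1, 1.7, 0.4]
width: 0.005
```

```bash
python3 - <<'E'
from h import *
cv2.imwrite('pics/w3.png',viewer.get_image('wrist'))
E
python3 wp.py
```

```text
[ 0.50702149 -0.22689424  0.15116655] [[0.998, 0.051, -0.03], [0.052, -0.999, 0.016], [-0.029, -0.017, -0.999]]
0.435 [ 0.558 -0.248  0.15 ] [49.6 24.1 -0.7]
0.5 [ 0.546 -0.245  0.15 ] [-11.4  -4.5   0.4]
0.6 [ 0.529 -0.237  0.15 ] [-16.9  -8.3   0.6]
0.7 [ 0.512 -0.228  0.15 ] [-16.  -10.    0.6]
0.8 [ 0.497 -0.217  0.15 ] [-14.9 -11.5   0.6]
0.9 [ 0.483 -0.205  0.15 ] [-13.7 -12.9   0.6]
1.0 [ 0.47  -0.191  0.15 ] [-12.3 -14.2   0.6]
1.1 [ 0.458 -0.177  0.15 ] [-10.8 -15.4   0.6]
1.2 [ 0.448 -0.161  0.15 ] [ -9.2 -16.4   0.6]
1.3 [ 0.44  -0.144  0.15 ] [ -7.5 -17.2   0.5]
1.4 [ 0.433 -0.126  0.15 ] [ -5.8 -17.9   0.5]
1.5 [ 0.428 -0.108  0.15 ] [ -4.  -18.4   0.4]
1.57 [ 0.426 -0.095  0.15 ] [ -1.7 -13.1   0.3]
```

View pics/w3.png

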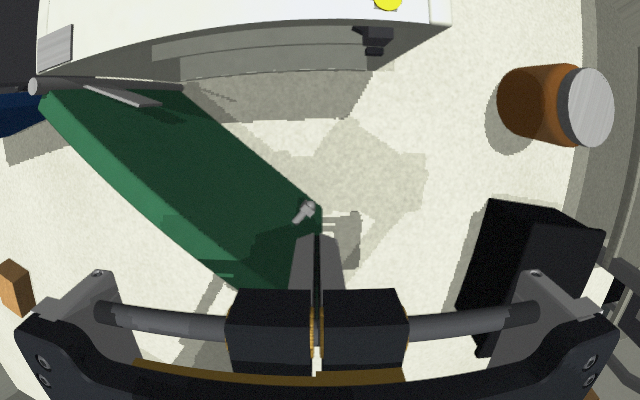

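The fingers, at (316,240), are behind the free edge, and the door follows at under 2 N. I'll carry on along the arc.

Request:
drive_tool:
  deltas:
    - {"dx": -12, "dy": -11, "dz": 0, "turn": 0, "grip": 255}
    - {"dx": -14, "dy": -13, "dz": 1, "turn": 0, "grip": 255}
    - {"dx": -12, "dy": -14, "dz": 1, "turn": 0, "grip": 255}
    - {"dx": -10, "dy": -15, "dz": 1, "turn": 0, "grip": 255}
    - {"dx": -8, "dy": -16, "dz": 1, "turn": 0, "grip": 255}

```text
t: 7.82
tool_pos: [0.4466, -0.1599, 0.1527]
tcp_rot: [-0.006, 1.0, 0.025, -0.011]
ft_force: [0.9, -0.1, 0.4]
width: 0.003
```

```bash
python3 wp.py|head -1
```

```text
[ 0.44661741 -0.15993181  0.15271293] [[0.999, 0.05, -0.022], [0.05, -0.999, 0.011], [-0.022, -0.012, -1.0]]
```

Request:
drive_tool:
  deltas:
    - {"dx": -7, "dy": -15, "dz": 1, "turn": 0, "grip": 255}
    - {"dx": -5, "dy": -14, "dz": 0, "turn": 0, "grip": 255}
    - {"dx": -3, "dy": -12, "dz": 0, "turn": 0, "grip": 255}
    - {"dx": -2, "dy": -9, "dz": 0, "turn": 0, "grip": 255}
    - {"dx": -1, "dy": -6, "dz": 0, "turn": 0, "grip": 255}
    - {"dx": 0, "dy": 0, "dz": 0, "turn": 0, "grip": 255}

```text
t: 8.57
tool_pos: [0.4244, -0.1, 0.153]
tcp_rot: [-0.006, 1.0, 0.026, -0.011]
ft_force: [-0.2, -0.1, -0.1]
width: 0.006
```

```bash
python3 - <<'E'
from h import *
np.save('w4.npy',viewer.camera_params('wrist'),allow_pickle=True)
cv2.imwrite('pics/w4.png',viewer.get_image('wrist'))
cv2.imwrite('pics/top4.png',cv2.resize(viewer.get_image('top')[110:260,220:480],None,fx=3,fy=3,interpolation=2))
E
```

```text
(no output)
```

View pics/w4.png

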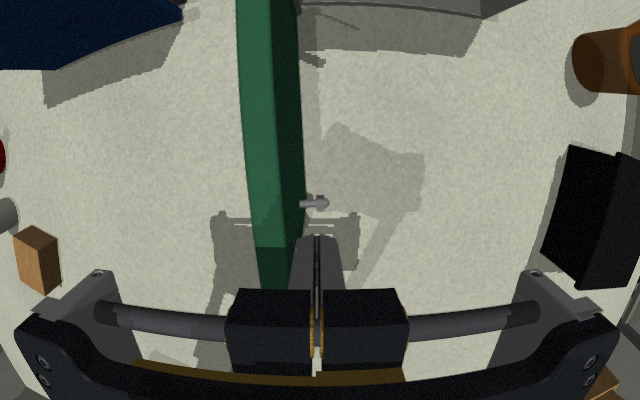

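View pics/top4.png

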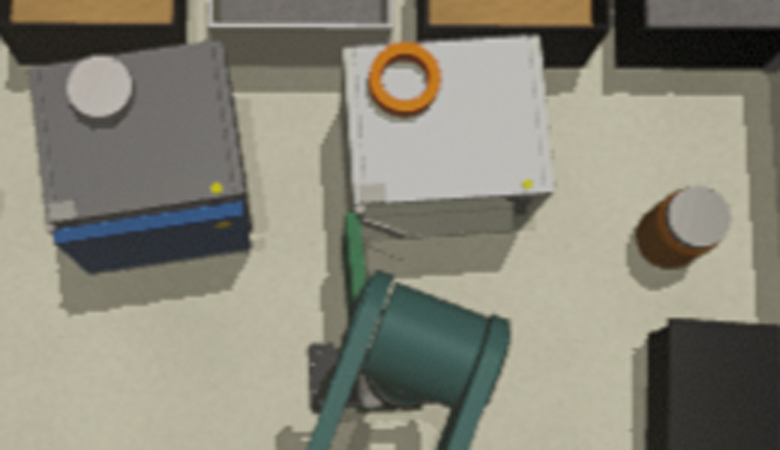

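The door now runs nearly straight at the robot, roughly square to the cabinet. I'll move the fingers off sideways, raise them and measure.

Request:
drive_tool:
  deltas:
    - {"dx": 0, "dy": 15, "dz": 0, "turn": 0, "grip": 255}
    - {"dx": 0, "dy": 30, "dz": 0, "turn": 0, "grip": 255}
    - {"dx": 0, "dy": 30, "dz": -10, "turn": 0, "grip": 255}
    - {"dx": 0, "dy": 30, "dz": -40, "turn": 0, "grip": 255}
    - {"dx": -10, "dy": 35, "dz": -50, "turn": 0, "grip": 255}
    - {"dx": -35, "dy": 35, "dz": -30, "turn": 0, "grip": 255}
    - {"dx": -35, "dy": 35, "dz": 0, "turn": 0, "grip": 255}
    - {"dx": -30, "dy": 30, "dz": 0, "turn": 0, "grip": 255}
    - {"dx": 0, "dy": 0, "dz": 0, "turn": 0, "grip": 255}

```text
t: 9.8
tool_pos: [0.3237, -0.3655, 0.2845]
tcp_rot: [-0.004, 1.0, 0.022, -0.013]
ft_force: [-0.3, -0.8, -0.1]
width: 0.007
```

```bash
python3 - <<'E'
from h import *
np.save('w5.npy',viewer.camera_params('wrist'),allow_pickle=True)
cv2.imwrite('pics/w5.png',viewer.get_image('wrist'))
im=viewer.get_image('top');cv2.imwrite('pics/top5.png',im)
cv2.imwrite('pics/top5c.png',cv2.resize(im[110:260,170:430],None,fx=3,fy=3,interpolation=2))
E
```

```text
(no output)
```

View pics/w5.png

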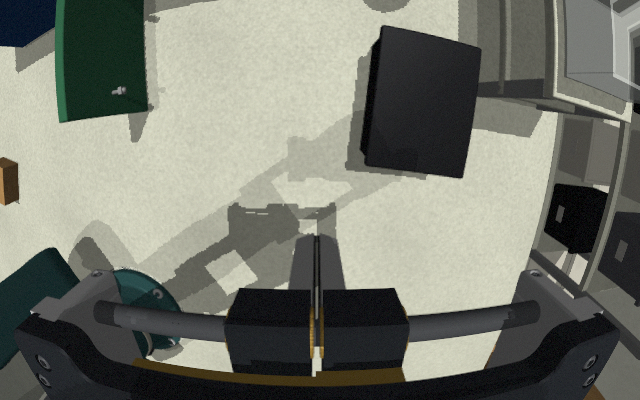

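View pics/top5c.png

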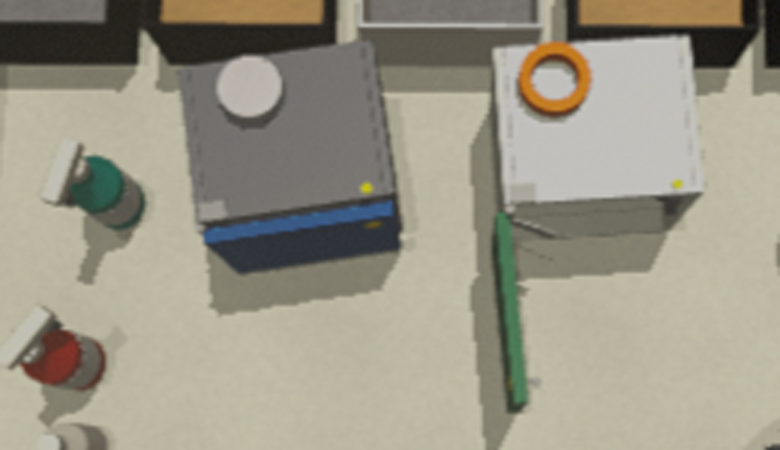

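```bash
python3 - <<'E'
from h import *
t=viewer.camera_params('top')
f=lambda u,v:plane(t,(170+u/3-.33,110+v/3-.33),.196)[:2]
for a,b in(((506,214),(526,403)),((501,214),(519,403))):
    a=f(*a);b=f(*b);d=b-a
    print(a,b,np.hypot(*d),-85.6-(np.degrees(np.arctan2(d[1],d[0]))%360-360))
p=np.load('w5.npy',allow_pickle=True).item()
e=fplane(p,(70,120),.196);print('edge',e)
d=e-np.array([.612,-.068]);print(np.hypot(*d),-85.6-(np.degrees(np.arctan2(d[1],d[0]))%360-360))
# bystanders compare
a=cv2.imread('pics/top0.png');b=cv2.imread('pics/top5.png')
m=(cv2.absdiff(a,b).max(2)>40).astype(np.uint8)
for k in cv2.findContours(cv2.morphologyEx(m,cv2.MORPH_OPEN,np.ones((2,2))),0,2)[0]:
    print(cv2.boundingRect(k))
s=env.get_state();print(s['t'],s['ft_force'])
E
```

```text
[ 0.60920199 -0.06445869] [ 0.40391516 -0.08560807] 0.2063733932261706 88.51793671799206
[ 0.60916623 -0.0590028 ] [ 0.40385636 -0.07819594] 0.20620503773018917 89.0592959220734
edge [ 0.40583584 -0.09325506]
0.20770527068945924 87.4160750501924
(323, 379, 4, 3)
(328, 378, 2, 2)
(302, 357, 23, 22)
(303, 343, 2, 2)
(303, 336, 6, 6)
(461, 332, 4, 2)
(224, 316, 71, 84)
(297, 304, 37, 33)
(452, 257, 9, 5)
(333, 234, 260, 166)
(346, 200, 44, 10)
(328, 178, 77, 84)
(388, 177, 3, 3)
9.9 [ 0.24316492 -0.68063122  0.22158911]
```

```bash
python3 -c "
from plant import env
print(env.job_done())"
```

```text
the job is handed in; nothing more can be done
None
```

The green door is open at about 88° to the cabinet, and I handed the job in at about 9.9 s of the 51 s allowed.

- **Push:** With the fingers shut on nothing, I pushed the door in beside the yellow dot until it reached its stop. The highest force I read was about 9 N. When I backed off, the door sprang ajar to about 0.43 rad.
- **Swing:** I put the fingers in behind the free edge from above, 48 mm below the top. The door followed round at under 2 N in every reading. I then moved off sideways and up, clear of everything.
- **Last checks:** The door angle came out at 88.5–89° in the top view and about 87.4° in the wrist view, so they differ by about 1.5°. In the last top view the blue door looks shut. Compared with the first top view, I saw no change at any of the bystanders or roof items beyond door, arm and shadow. The wrist force was about 0.8 N or less, which is sensor noise.
- **Disagreements:** The tool tilted by up to about 2° along the way, and its height drifted several millimetres between rows. I corrected the height from the readings; neither caused any contact. No check failed.

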